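# Tighten a backshell fitting until the torque wrench clicks

## Robot

A 6-joint arm with a two-finger parallel gripper is mounted at the origin on the work surface. World frame = base frame: x ahead of the robot, y to its left, z up, the work surface at z = 0. Lengths are in m, angles in rad, forces in N, time in s.
With the tool pointing down it reaches from about 0.375 to 0.9 m from the base axis. Payload 3.1 kg.
Tool frame: the origin (TCP) lies at the very end of the fingers, on their centre line; the grasp point (between the pads) lies 19 mm behind it; z points along the fingers, y is the line along which they close (so a half turn about z gives the same grasp; the last joint's range is limited). The gripper opens to 85 mm and grips with 20 to 120 N. Pads are 22 mm wide; open, the fingers measure 114 mm over their backs; the gripper's body (76 mm by 85 mm) begins 54 mm behind the grasp point. The pads swing forward as they close: fully open they stand 13 mm farther back than shut.
Start: joints at [-1.446, 0.527, 1.433, -0, 1.181, -0.178], TCP at [0.186, -0.597, 0.231] pointing down, gripper open.
Joint ranges: [-3.08, 3.08], [-0.75, 2.2], [0.22, 2.44], [-1.43, 4.57], [0, 2.65], [-2.85, 2.85]. Speed limits (rad/s): [2.79, 2.79, 3.14, 3.14, 3.14, 3.14].

## Interface

Orientations are given as a unit quaternion [x, y, z, w].
In Python, from station import manip, vision gives the robot as it stands.
- The arm moves only by the tool drive_tool, never from a script. Its argument "deltas" is a list that holds one entry, the list of rows, each a list of 4 numbers: the shift along the tool's x, y, z in mm, then the turn about the tool's z in rad. A call has 1 to 5 rows; each row is the pose to reach, as a shift and turn from the pose commanded when the call began, along the tool's axes at that moment; what a row does not reach only later rows make up. A row lasts 1/12 s, in which the tool goes at most 41.7 mm and 7.16 degrees, less where a joint would pass 70% of its speed; a pose out of reach is approached as far as the arm can. A call with a gripper value outside its range is refused whole. "jaw" is the finger opening in mm, from 0 to 85.4, set as the call begins (left out, the last holds). The fingers move at their own pace and stop on an object; "force" is the grip in N (left out, the last holds). Time passes only in rows, so rows that repeat a pose let the fingers close. It gives the time, the measured TCP pose, the force, the opening and the grip force at its end, in the units of the state.
- manip.sense(): the state, without advancing time (a new reading comes with each control period).
- vision.snapshot(name): name is "scene" or "top"; returns the picture (480x640x3 uint8, red, green, blue); there is no depth.
- vision.camera_model(name): a dict with "camera_matrix" (3x3 intrinsics, pixels), "rvec" (rotation vector, rad) and "tvec" (3), from world to camera coordinates, as OpenCV has them. Camera axes: x right, y down, z forward; pixel columns grow to the right and rows downward; lengths in m; the calibration is good to about 2 mm. A picture is of the moment at which its call begins. camera_model takes no time and is no camera call.
- manip.sign_off(): hands the job in; it is judged then, once.
The state is a dict: "t": time; "q": joint angles; "qd": joint speeds; "tau": joint torques, N m; "tcp_pos": TCP position; "tool_rot": TCP orientation; "force": force on the tool from outside, world axes, zero at the start; "ft_torque": the same for the moment, N m; "finger_gap": opening from 0.0 (shut) to 1.0 (fully open); "gripper_force": force on a finger pad.
Only numpy, scipy, OpenCV 4.12 (cv2) and the standard library are available. Lean on these libraries where they do the work, as an engineer would, in place of code of your own. Each camera call takes 0.05 s, during which the arm holds its last target. There are 200 camera calls.

## Task

Stand the white cleaner bottle upright on the square mat, so that it is out of the wrench's way. Then push the torque wrench round clockwise (seen from above), without gripping it, until it clicks over once, into its second notch; stop at once when it clicks, since a second click overtightens the fitting, and leave it clicked. Never let the wrench hit the bottle, don't tip the bottle over, don't lean hard on the wrench, and leave everything else where it is.

Things in the scene. Friction and masses are not known exactly. Their poses are not given: they have to be found in the camera images.
- wrench_axis (a point): centre of the wrench's head, on the vertical axis it turns about, 76 mm above the table. x points outwards along the lever, z up. Head: steel disc, 50 across, 26 high, on a round aluminium holder fixed to the table (110 across at its foot, 76 above, 54 high); the brass fitting stands 11 mm above the head. It turns clockwise from above, passing the robot's side.
- wrench_grip (a point): middle of the pushing zone of the black rubber grip, 140 mm out from the axis, 76 mm above the table. Level lever: steel shank 16 thick, then the grip, 26 thick, 85 to 185 mm out. It starts pointing at the robot's right or nearly at the robot and turns 1.2 to 2.1 rad with a drag of 3 to 7 N at the grip until the fitting seats; where it seats differs each time and cannot be seen.
- wrench (a joint): rad the wrench has slipped past its first notch, relative to the fitting, not the table: 0 while the fitting turns, hump at 0.15, 0.3 in the second notch, a next hump at 0.45. Once the fitting is seated the force at the grip climbs to about 14 N, then the wrench clicks: it jumps some 0.15 rad ahead by itself and the force vanishes. Pushing on makes it slip a second time.
- bottle: loose white plastic bottle with a grey cap, 56 mm wide, 135 high, 0.2 to 0.3 kg; it stands in the lever's sweep. Origin at the centre of its underside, z up. The cap is a cylinder, 36 across, from 103 to 135 mm up, the place to grasp; below it a 28 wide neck, the shoulder from 100 down to 85, and the full width below that.
- mat: plain square dark rubber mat, 130 mm a side, 1 mm thick, flat on the table (a thing standing on it stands at table height). Origin at its centre.
- screwdriver: loose screwdriver lying on the table, about 200 long; bystander
- spanner: loose open-ended spanner lying on the table; bystander
- mug: loose white mug, 80 wide, 90 high; bystander
- can: loose metal can, 66 wide, 130 high; bystander
- reel: loose empty black plastic reel, 90 wide, 55 high; bystander

How it is judged:
By the outcome, as a careful person would: the job done as asked, in the order asked, and still so for the second after the job is handed in, with the robot touching nothing.
It also fails if it takes over 72 s, if anything falls off the work surface, if the arm or the gripper's body presses on something with over 40 N, if the wrist force passes 120 N, or if a joint passes its speed limit or range.

## Working session

There is one attempt and no reset: what is moved stays moved. The work goes in short steps, Python scripts to look and compute and a tool call to move; the robot and the scene stay as the last step left them, time stands still between calls to the robot, and variables do not carry over. Pictures are saved under pics/ and viewed, at most 10 in all, crops included, and the job is handed in when it is done.

Besides the shell and the picture viewer there is one more tool, called after "Emit:" as a command line: name --argument value ..., lists and objects as JSON in quotes. drive_tool: Moves the arm, as the interface text tells. Its arguments: {"type":"object","properties":{"deltas":{"type":"array"},"jaw":{"type":"number"},"force":{"type":"number"}},"required":["deltas"]}

```bash
mkdir -p pics; ls
python3 - <<'E'
from station import manip, vision
import cv2, numpy as np
for n in ("scene","top"):
    cv2.imwrite(f"pics/{n}0.png", vision.snapshot(n)[:,:,::-1])
    m=vision.camera_model(n); R=cv2.Rodrigues(np.array(m["rvec"],float))[0]
    print(n, np.round(m["camera_matrix"],1).tolist(), (-R.T@np.array(m["tvec"]).ravel()).round(3), R.round(2).tolist())
print(manip.sense())
E
```

```text
pics
scene [[478.3, 0.0, 315.3], [0.0, 478.3, 243.8], [0.0, 0.0, 1.0]] [1.067 0.626 0.621] [[-0.79, 0.62, -0.0], [0.33, 0.43, -0.84], [-0.52, -0.66, -0.54]]
top [[455.0, 0.0, 324.9], [0.0, 455.0, 239.2], [0.0, 0.0, 1.0]] [ 0.376 -0.019  0.921] [[0.03, -1.0, 0.01], [-0.98, -0.03, -0.21], [0.21, -0.0, -0.98]]
{'t': 0.1, 'q': array([-1.44648586e+00,  5.28397892e-01,  1.43379916e+00,  1.70093347e-05,
        1.18141765e+00, -1.78522656e-01]), 'qd': array([ 0.00039201, -0.00082934, -0.0038906 , -0.0003305 ,  0.00069564,
       -0.00085983]), 'tau': array([-2.06672848e-05, -4.43301594e+01, -1.78586805e+01, -2.38605553e-04,
        3.89133173e-03,  1.00196182e-06]), 'tcp_pos': array([ 0.18632678, -0.59588659,  0.23040837]), 'tool_rot': array([ 9.88558381e-01,  1.50835360e-01,  3.52634414e-05, -1.01043908e-03]), 'force': array([ 0.02964123,  0.34811263, -0.3467272 ]), 'ft_torque': array([-0.06933928, -0.02209578,  0.02085209]), 'gripper_force': 0.0, 'finger_gap': 1.0021057894526784}
```

View pics/scene0.png

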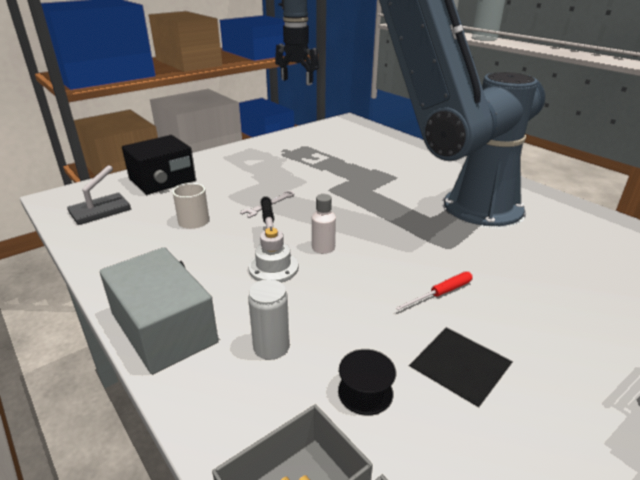

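View pics/top0.png

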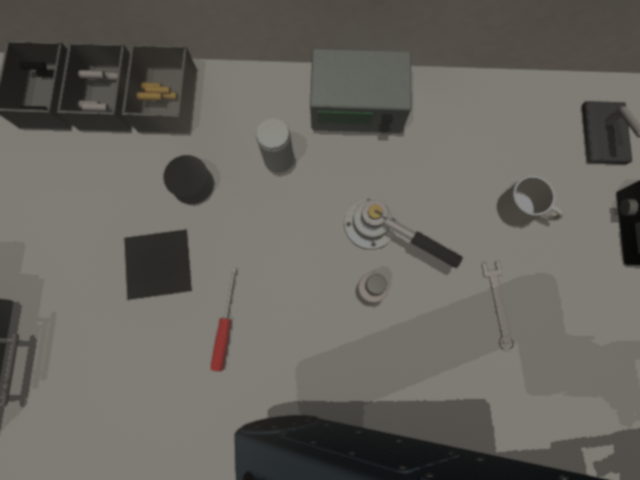

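The scene view shows the bottle cap at about (323,203), wrench head at (271,237), grip at (267,208) and mat around (461,365). The top view shows the cap at (376,283), brass fitting at (376,211), grip from (413,238) to (461,260) and mat around (158,265).

```bash
cat > h.py <<'E'
import cv2, numpy as np
from station import manip, vision
def cam(n):
    m=vision.camera_model(n); return np.array(m["camera_matrix"],float), cv2.Rodrigues(np.array(m["rvec"],float))[0], np.array(m["tvec"],float).ravel()
def ray(n,p):
    K,R,t=cam(n); d=R.T@np.linalg.solve(K,[p[0],p[1],1.]); return -R.T@t, d/np.linalg.norm(d)
def onz(n,p,z):
    c,d=ray(n,p); return c+d*(z-c[2])/d[2]
def tri(a,b):  # pixel in scene, pixel in top
    P=[np.c_[cam(n)[1],cam(n)[2]] for n in("scene","top")]
    P=[cam(n)[0]@p for n,p in zip(("scene","top"),P)]
    X=cv2.triangulatePoints(P[0],P[1],np.array(a,float).reshape(2,1),np.array(b,float).reshape(2,1)).ravel(); return X[:3]/X[3]
def proj(n,X):
    K,R,t=cam(n); u=K@(R@np.array(X)+t); return u[:2]/u[2]
def blobs(mask,roi,amin=15):
    x0,y0,x1,y1=roi; m=np.zeros(mask.shape,np.uint8); m[y0:y1,x0:x1]=mask[y0:y1,x0:x1]*255
    cs=cv2.findContours(m,cv2.RETR_EXTERNAL,cv2.CHAIN_APPROX_NONE)[0]
    return sorted([c for c in cs if cv2.contourArea(c)>=amin],key=cv2.contourArea,reverse=True)
def cen(c): m=cv2.moments(c); return np.array([m["m10"]/m["m00"],m["m01"]/m["m00"]])
E
python3 - <<'E'
from h import *
I={n:cv2.imread(f"pics/{n}0.png") for n in("scene","top")}
H={n:cv2.cvtColor(I[n],cv2.COLOR_BGR2HSV) for n in I}
g={n:I[n].max(2).astype(int) for n in I}
# mat
for n,roi in(("top",(110,215,205,310)),("scene",(405,320,520,410))):
    c=blobs(g[n]<50,roi)[0]; b=cv2.boxPoints(cv2.minAreaRect(c)) if n=="top" else cv2.approxPolyDP(c,6,True)[:,0]
    w=np.array([onz(n,p,0.001) for p in b]); print("mat",n,w.round(4)[:,:2].tolist(),w.mean(0).round(4), b.tolist())
# brass
f={}
for n,roi in(("top",(350,190,400,240)),("scene",(250,220,295,250))):
    h=H[n]; c=blobs((h[...,0]>8)&(h[...,0]<30)&(h[...,1]>110),roi,5)
    f[n]=cen(c[0]); print("brass",n,[(cen(x).round(1).tolist(),cv2.contourArea(x),cv2.boundingRect(x)) for x in c])
print("brass",tri(f["scene"],f["top"]), onz("top",f["top"],.1),onz("scene",f["scene"],.1))
# grip
for n,roi in(("top",(395,215,475,280)),("scene",(255,190,280,230))):
    c=blobs(g[n]<60,roi)[0]; r=cv2.minAreaRect(c); print("grip",n,r,cen(c), onz(n,cen(c),.08))
# cap
for n,roi in(("top",(350,262,400,312)),("scene",(305,190,345,260))):
    x0,y0,x1,y1=roi; 
    print(n); print(g[n][y0:y1:2,x0:x1:2] if n=="top" else g[n][y0:y1:2,x0:x1:2])
E
```

```text
mat top [[0.5654, 0.3978], [0.5829, 0.2711], [0.4588, 0.2468], [0.4423, 0.3702]] [0.5124 0.3215 0.001 ] [[122.70296478271484, 237.0297088623047], [184.88119506835938, 230.81187438964844], [190.910888671875, 291.10888671875], [128.732666015625, 297.32672119140625]]
mat scene [[0.4651, 0.2522], [0.5834, 0.273], [0.5626, 0.3946], [0.4434, 0.3735]] [0.5136 0.3233 0.001 ] [[446, 329], [411, 365], [478, 405], [510, 362]]
brass top [([373.6, 211.0], 54.5, (369, 206, 12, 12))]
brass scene [([270.7, 232.4], 68.5, (265, 228, 12, 9))]
brass [ 0.61221838 -0.109805    0.09371169] [ 0.61046635 -0.10915745  0.1       ] [ 0.61761679 -0.10097298  0.1       ]
grip top ((436.10772705078125, 249.56155395507812), (52.3426513671875, 12.527507781982422), 29.744882583618164) [436.20558882 249.67094383] [ 0.54459766 -0.23016814  0.08      ]
grip scene ((266.2837829589844, 208.20272827148438), (22.522663116455078, 9.370742797851562), 80.53767395019531) [266.21575342 207.31506849] [ 0.54609873 -0.23019698  0.08      ]
top
[[128 128 128 128 128 129 128 128 128 128 128 128 128 128 128 128 128 128
  128 128 128 1
[... 4818 characters left out ...]
 220 220
  219 219]
 [192 192 191 157 131 144 151 155 157 160 160 160 157 152 139 185 220 219
  219 219]
 [191 192 192 169 130 144 152 156 157 160 162 160 156 150 138 185 220 219
  219 219]
 [192 191 192 181 137 146 152 156 159 160 162 160 156 150 142 205 219 219
  219 219]
 [191 192 192 192 161 144 151 156 158 160 161 159 155 149 177 217 219 220
  220 220]
 [199 196 194 191 188 176 161 159 155 157 161 165 176 197 218 220 220 220
  220 220]
 [220 218 217 213 212 212 211 208 197 199 206 214 220 221 220 220 220 220
  220 220]
 [221 221 220 220 221 221 221 221 221 221 221 221 220 220 220 220 220 220
  220 220]
 [221 220 220 220 220 220 220 221 220 221 221 220 220 221 220 221 220 221
  220 220]]
```

```bash
cat >> h.py <<'E'
from scipy.spatial.transform import Rotation as Ro
def state():
    s=manip.sense(); return s, Ro.from_quat(s["tool_rot"])
def todelta(X):
    s,r=state(); return (r.inv().apply(np.array(X)-s["tcp_pos"])*1000).round(1)
E
python3 - <<'E'
from h import *
I={n:cv2.imread(f"pics/{n}0.png") for n in("scene","top")}
g={n:I[n].max(2).astype(int) for n in I}
c=blobs((g["top"]>=93)&(g["top"]<=110),(362,270,390,298))[0]; e=cv2.fitEllipse(cv2.convexHull(c)); print(e)
m=(g["scene"]>=135)&(g["scene"]<=152); c2=blobs(m,(313,190,336,204))[0]; e2=cv2.fitEllipse(c2); print(e2, cv2.boundingRect(c2))
X=tri(e2[0],e[0]); print("cap top",X, onz("top",e[0],.135), onz("scene",e2[0],.135))
# body in scene: left/right edges -> axis ; holder foot in top
for n,roi in(("top",(225,100,300,180)),):
    pass
print("can", onz("top",(273,133),.13), "grip", onz("top",(436.2,249.7),.082), "reel",onz("top",(184,174),.055))
A=np.array([.612,-.109,0]); 
for a in(-119,-188,-239,-256): print(a,A[:2]+.14*np.array([np.cos(np.radians(a)),np.sin(np.radians(a))]))
print(todelta([X[0],X[1],.231]))
E
```

```text
((376.4924621582031, 283.2364196777344), (20.822343826293945, 23.04253578186035), 147.15196228027344)
((324.987060546875, 198.17869567871094), (6.544175148010254, 14.273706436157227), 110.23530578613281) (317, 195, 15, 9)
cap top [ 0.46910633 -0.10994231  0.12945983] [ 0.47076527 -0.1115619   0.135     ] [ 0.47439862 -0.09895063  0.135     ]
can [0.74706948 0.08400032 0.13      ] grip [ 0.54413968 -0.22965573  0.082     ] reel [0.68745043 0.26711996 0.055     ]
-119 [ 0.54412665 -0.23144676]
-188 [ 0.47336247 -0.08951577]
-239 [0.53989467 0.01100342]
-256 [0.57813093 0.0268414 ]
[ 4.148e+02 -3.795e+02  3.000e-01]
```

Emit:
drive_tool --deltas '[[[29,-27,0,0],[58,-54,0,0],[87,-81,0,0],[116,-108,0,0],[145,-135,0,0]]]' --jaw 85

```text
t: 0.52
tcp_pos: [0.2849, -0.4225, 0.2309]
tool_rot: [0.989, 0.15, -0.0, -0.001]
force: [1.5, -0.0, -0.1]
finger_gap: 0.997
gripper_force: 0.0
```

Emit:
drive_tool --deltas '[[[29,-27,0,0],[58,-54,0,0],[87,-81,0,0],[116,-108,0,0],[145,-135,0,0]]]'

```text
t: 0.93
tcp_pos: [0.3831, -0.2504, 0.2312]
tool_rot: [0.989, 0.151, -0.0, -0.0]
force: [0.1, -0.4, 0.5]
finger_gap: 0.991
gripper_force: 0.0
```

Emit:
drive_tool --deltas '[[[29,-27,0,0],[58,-54,0,0],[87,-81,0,0],[120,-105,0,0],[125,-110,0,0]]]'

```text
t: 1.35
tcp_pos: [0.4716, -0.1055, 0.2313]
tool_rot: [0.988, 0.153, 0.001, -0.001]
force: [0.5, -0.6, -0.1]
finger_gap: 0.992
gripper_force: 0.0
```

Emit:
drive_tool --deltas '[[[-3,4,30,0],[-3,4,60,0],[-3,4,90,0],[-3,4,120,0],[-3,4,133,0]]]'

```text
t: 1.77
tcp_pos: [0.4654, -0.1142, 0.0952]
tool_rot: [0.989, 0.151, -0.002, -0.002]
force: [0.2, -0.2, -0.2]
finger_gap: 0.991
gripper_force: 0.0
```

Emit:
drive_tool --deltas '[[[0,0,0,0],[0,0,0,0],[0,0,0,0],[0,0,0,0],[0,0,0,0]]]' --jaw 25 --force 30

```text
t: 2.18
tcp_pos: [0.4682, -0.1151, 0.0996]
tool_rot: [0.989, 0.151, 0.001, 0.001]
force: [0.8, 1.0, 0.8]
finger_gap: 0.416
gripper_force: 30.0
```

Emit:
drive_tool --deltas '[[[0,0,0,0],[0,0,0,0],[0,0,0,0],[0,0,0,0]]]'

```text
t: 2.52
tcp_pos: [0.4683, -0.115, 0.0995]
tool_rot: [0.989, 0.151, 0.001, 0.001]
force: [-0.3, 1.6, 7.1]
finger_gap: 0.415
gripper_force: 30.3
```

Emit:
drive_tool --deltas '[[[0,0,-15,0],[0,0,-35,0],[0,0,-60,0],[0,0,-85,0],[0,0,-100,0]]]'

```text
t: 2.93
tcp_pos: [0.4681, -0.115, 0.2004]
tool_rot: [0.989, 0.151, 0.001, 0.001]
force: [0.2, -1.0, -1.7]
finger_gap: 0.413
gripper_force: 31.4
```

Run:
```python
from h import *
s,r=state(); print(s["force"],s["finger_gap"],s["gripper_force"],s["tcp_pos"])
cv2.imwrite("pics/lift.png",vision.snapshot("scene")[60:360,160:560,::-1])
print(todelta([.513,.322,.2]))
```

```text
[ 0.21888316 -1.0314814  -1.72858   ] 0.41335250268552653 31.426795721054077 [ 0.46805342 -0.1150343   0.20043883]
[ 172.3 -404.7    1.2]
```

View pics/lift.png

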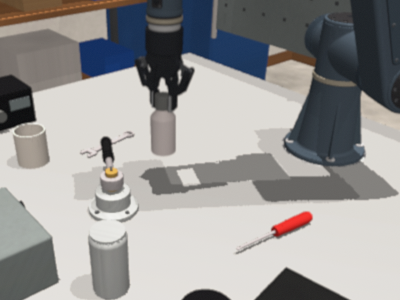

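The bottle is held upright by its cap at crop (163,130), clear of the wrench at (108,165). Now I'll carry it to the mat.

Emit:
drive_tool --deltas '[[[6,-15,0,0],[19,-45,0,0],[32,-76,0,0],[45,-107,0,0],[58,-137,0,0]]]'

```text
t: 3.4
tcp_pos: [0.4811, 0.0347, 0.1974]
tool_rot: [0.989, 0.15, -0.001, -0.0]
force: [1.6, -0.8, -3.0]
finger_gap: 0.413
gripper_force: 30.6
```

Emit:
drive_tool --deltas '[[[13,-31,0,0],[26,-62,0,0],[39,-93,0,0],[53,-124,0,0],[66,-155,0,0]]]'

```text
t: 3.82
tcp_pos: [0.498, 0.2025, 0.1972]
tool_rot: [0.989, 0.151, -0.001, 0.0]
force: [0.5, 0.0, -3.2]
finger_gap: 0.415
gripper_force: 30.6
```

Emit:
drive_tool --deltas '[[[13,-31,0,0],[26,-62,0,0],[39,-93,0,0],[46,-108,0,0],[48,-112,0,0]]]'

```text
t: 4.23
tcp_pos: [0.5107, 0.3252, 0.197]
tool_rot: [0.988, 0.153, -0.0, -0.0]
force: [0.1, -0.8, -2.1]
finger_gap: 0.414
gripper_force: 30.9
```

Run:
```python
from h import *
s,r=state(); print(s["force"],s["finger_gap"],s["gripper_force"],s["tcp_pos"])
print(todelta([.513,.322,.0995]))
```

```text
[ 0.06924863 -0.82506806 -2.07277195] 0.41407051929025196 30.911922454833984 [0.51069703 0.32521232 0.19699238]
[ 1.2  3.8 97.5]
```

Emit:
drive_tool --deltas '[[[1,3,20,0],[1,3,45,0],[1,3,70,0],[1,3,85,0],[1,3,90,0]]]'

```text
t: 4.65
tcp_pos: [0.5103, 0.3175, 0.1045]
tool_rot: [0.989, 0.151, -0.004, 0.001]
force: [0.6, 0.1, -2.2]
finger_gap: 0.41
gripper_force: 30.7
```

Emit:
drive_tool --deltas '[[[0,0,2,0],[0,0,4,0],[0,0,5,0],[0,0,6,0],[0,0,6,0]]]'

```text
t: 5.07
tcp_pos: [0.5136, 0.3197, 0.1032]
tool_rot: [0.989, 0.151, 0.001, -0.0]
force: [-0.2, -0.3, -1.8]
finger_gap: 0.415
gripper_force: 30.7
```

Emit:
drive_tool --deltas '[[[0,0,1,0],[0,0,2,0],[0,0,2,0],[0,0,2,0]]]'

```text
t: 5.4
tcp_pos: [0.5131, 0.3196, 0.1004]
tool_rot: [0.989, 0.151, 0.0, -0.0]
force: [0.6, -0.1, -2.7]
finger_gap: 0.409
gripper_force: 30.7
```

Emit:
drive_tool --deltas '[[[0,0,1,0],[0,0,2,0],[0,0,2,0],[0,0,2,0]]]'

```text
t: 5.73
tcp_pos: [0.5135, 0.3201, 0.0995]
tool_rot: [0.989, 0.151, 0.001, -0.0]
force: [-1.0, 1.3, 4.9]
finger_gap: 0.414
gripper_force: 30.7
```

Emit:
drive_tool --deltas '[[[0,0,0,0],[0,0,0,0],[0,0,0,0],[0,0,0,0],[0,0,0,0]]]' --jaw 80

```text
t: 6.15
tcp_pos: [0.5131, 0.3194, 0.0981]
tool_rot: [0.989, 0.151, -0.0, 0.0]
force: [-0.1, 0.4, -0.7]
finger_gap: 0.935
gripper_force: 0.0
```

Emit:
drive_tool --deltas '[[[0,0,-15,0],[0,0,-40,0],[0,0,-70,0],[0,0,-100,0],[0,0,-120,0]]]'

```text
t: 6.57
tcp_pos: [0.514, 0.3199, 0.221]
tool_rot: [0.989, 0.151, 0.002, -0.0]
force: [0.6, -1.0, 0.4]
finger_gap: 0.937
gripper_force: 0.0
```

Run:
```python
from h import *
s,r=state(); print(s["force"],s["tcp_pos"],s["q"].round(2),s["t"])
for n in("scene","top"): cv2.imwrite(f"pics/{n}1.png",vision.snapshot(n)[:,:,::-1])
```

```text
[ 0.64800285 -1.02812306  0.3635131 ] [0.51404191 0.31989851 0.2210218 ] [ 0.37  0.51  1.5  -0.    1.13  1.64] 6.5667
```

View pics/scene1.png

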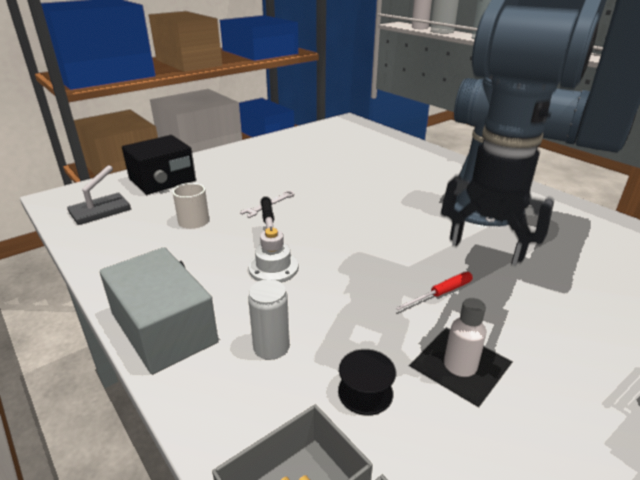

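The bottle stands upright in the middle of the mat at (464,345), and everything else is unmoved. Next I'll refine the lever pose and work out the approach.

Run:
```python
from h import *
I=cv2.imread("pics/top1.png"); g=I.max(2).astype(int)
c=blobs(g<60,(395,215,475,280))[0]; vx,vy,x,y=cv2.fitLine(c,cv2.DIST_L2,0,.01,.01).ravel(); m=cen(c)
a,b=[onz("top",m+k*25*np.array([vx,vy]),.076)[:2] for k in(-1,1)]; d=(b-a)/np.linalg.norm(b-a); G=onz("top",m,.076)[:2]
print("grip",G,"ang",np.degrees(np.arctan2(d[1],d[0])),"axis est",G-.135*d)
h=cv2.cvtColor(I,cv2.COLOR_BGR2HSV); c=blobs((h[...,0]>8)&(h[...,0]<30)&(h[...,1]>90),(350,190,400,240),5)[0]
print("brass",onz("top",cv2.minEnclosingCircle(c)[0],.1)[:2], cv2.minEnclosingCircle(c))
A=(G-.135*d+onz("top",cv2.minEnclosingCircle(c)[0],.1)[:2])/2; v=G-A; th=np.arctan2(v[1],v[0]); print("A",A,"th",th)
T=A+.14*np.array([np.cos(th),np.sin(th)])-.07*np.array([np.sin(th),-np.cos(th)])
phi=th-np.pi/2+2*np.pi; s,r=state(); x=r.apply([1,0,0]); p0=np.arctan2(x[1],x[0])
print("T",T,"phi",phi,"now",p0,"delta",todelta([*T,.221]))
```

```text
grip [ 0.54530138 -0.23111504] ang -119.05169241309211 axis est [ 0.61085718 -0.11310047]
brass [ 0.61026818 -0.11166929] ((374.941162109375, 211.1764678955078), 6.578092575073242)
A [ 0.61056268 -0.11238488] th -2.0733789748734393
T [ 0.60446992 -0.26879101] phi 2.6390100055112504 now 0.3028784414278727 delta [-9.11e+01  5.89e+02  4.00e-01]
```

Emit:
drive_tool --deltas '[[[-4,25,0,0],[-10,64,0,0],[-16,104,0,0],[-22,144,0,0],[-28,184,0,0]]]' --jaw 0

```text
t: 7.08
tcp_pos: [0.5404, 0.134, 0.2171]
tool_rot: [0.988, 0.151, -0.001, -0.0]
force: [0.8, 0.6, 0.3]
finger_gap: 0.23
gripper_force: 0.0
```

Emit:
drive_tool --deltas '[[[-6,40,0,0],[-12,80,0,0],[-18,120,0,0],[-25,160,0,0],[-31,200,0,0]]]'

```text
t: 7.5
tcp_pos: [0.5703, -0.0664, 0.217]
tool_rot: [0.989, 0.151, -0.001, -0.001]
force: [0.8, 0.2, -0.3]
finger_gap: 0.003
gripper_force: 0.0
```

Emit:
drive_tool --deltas '[[[-6,40,0,0],[-12,80,0,0],[-18,120,0,0],[-25,160,0,0],[-32,205,0,0]]]'

```text
t: 7.92
tcp_pos: [0.6003, -0.2674, 0.2166]
tool_rot: [0.989, 0.151, -0.001, -0.001]
force: [0.4, -0.1, -0.1]
finger_gap: -0.002
gripper_force: 0.0
```

Emit:
drive_tool --deltas '[[[0,0,0,-0.12],[0,0,0,-0.24],[0,0,0,-0.36],[0,0,0,-0.48],[0,0,0,-0.6]]]'

```text
t: 8.33
tcp_pos: [0.6004, -0.2658, 0.2164]
tool_rot: [0.899, 0.439, -0.001, -0.001]
force: [-0.0, 0.5, 0.2]
finger_gap: 0.001
gripper_force: 0.0
```

Emit:
drive_tool --deltas '[[[0,0,0,-0.12],[0,0,0,-0.24],[0,0,0,-0.36],[0,0,0,-0.48],[0,0,0,-0.6]]]'

```text
t: 8.75
tcp_pos: [0.6005, -0.2656, 0.2165]
tool_rot: [0.729, 0.685, -0.0, -0.001]
force: [-0.5, -0.3, 0.1]
finger_gap: -0.002
gripper_force: 0.0
```

Emit:
drive_tool --deltas '[[[0,0,0,-0.12],[0,0,0,-0.24],[0,0,0,-0.36],[0,0,0,-0.48],[0,0,0,-0.6]]]'

```text
t: 9.17
tcp_pos: [0.6005, -0.2656, 0.2165]
tool_rot: [0.494, 0.87, 0.0, -0.001]
force: [0.1, -0.1, -1.0]
finger_gap: 0.002
gripper_force: 0.0
```

Emit:
drive_tool --deltas '[[[0,0,0,-0.12],[0,0,0,-0.24],[0,0,0,-0.36],[0,0,0,-0.48],[0,0,0,-0.536]]]'

```text
t: 9.58
tcp_pos: [0.6005, -0.2655, 0.2165]
tool_rot: [0.246, 0.969, 0.0, -0.001]
force: [-0.0, -0.3, 0.9]
finger_gap: 0.0
gripper_force: 0.0
```

Run:
```python
from h import *
s,r=state(); x=r.apply([1,0,0]); print(np.arctan2(x[1],x[0]),s["tcp_pos"],s["q"].round(2),s["finger_gap"],s["force"])
print(todelta([.6045,-.2688,.06]))
```

```text
2.643637023117623 [ 0.60051728 -0.26554065  0.21650509] [-0.59  0.59  1.36 -0.    1.2  -1.66] 0.00048147096917701025 [-0.0110142  -0.28470159  0.88169108]
[ -5.5  -1.  156.5]
```

Emit:
drive_tool --deltas '[[[0,-1,30,0],[0,-1,65,0],[0,-1,100,0],[0,-1,130,0],[0,-1,145,0]]]'

```text
t: 10.0
tcp_pos: [0.5974, -0.2648, 0.0675]
tool_rot: [0.249, 0.969, 0.002, -0.005]
force: [0.2, 0.1, -0.6]
finger_gap: -0.0
gripper_force: 0.0
```

Emit:
drive_tool --deltas '[[[0,0,6,0],[0,0,11,0],[0,0,11,0],[10,0,11,0],[20,0,11,0]]]'

```text
t: 10.42
tcp_pos: [0.5846, -0.2581, 0.0638]
tool_rot: [0.249, 0.969, -0.001, 0.002]
force: [-0.3, 0.5, -0.3]
finger_gap: -0.0
gripper_force: 0.0
```

Run:
```python
from h import *
s,r=state(); x=r.apply([1,0,0]); print(np.arctan2(x[1],x[0]),s["tcp_pos"],s["force"])
c=vision.snapshot("top")[150:350,320:560,::-1]; cv2.imwrite("pics/top2.png",cv2.resize(c,None,fx=2.5,fy=2.5))
print("axis in tool", r.inv().apply(np.array([.6106,-.1124,.06])-s["tcp_pos"]))
```

```text
2.638848997590095 [ 0.58460298 -0.25812862  0.06381622] [-0.3325161   0.46345775 -0.31159076]
axis in tool [0.04745156 0.1402243  0.0035685 ]
```

View pics/top2.png

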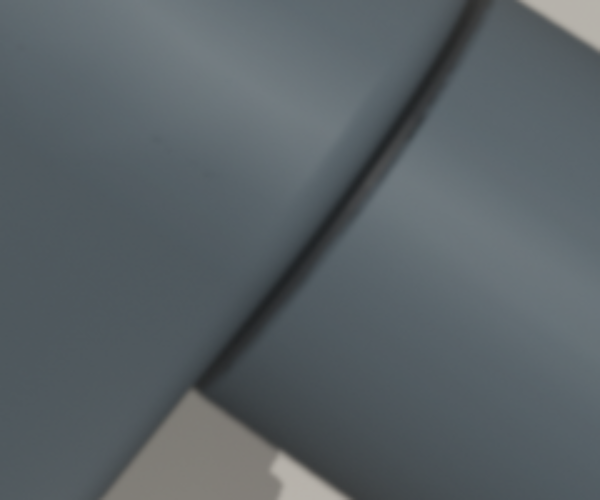

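The arm hides the wrench in this view, so I'll find contact by force.

Emit:
drive_tool --deltas '[[[6,0,3,0],[12,0,3,0],[16,0,3,0],[16,0,3,0]]]'

```text
t: 10.8
tcp_pos: [0.5686, -0.249, 0.0596]
tool_rot: [0.249, 0.969, 0.0, -0.0]
force: [0.5, -0.5, -0.2]
finger_gap: -0.004
gripper_force: 0.0
```

Emit:
drive_tool --deltas '[[[2,0,0,0],[4,0,0,0],[6,0,0,0],[8,0,0,0],[8,0,0,0]]]'

```text
t: 11.22
tcp_pos: [0.5628, -0.2461, 0.0595]
tool_rot: [0.249, 0.969, -0.0, 0.001]
force: [1.2, -0.5, -0.3]
finger_gap: -0.0
gripper_force: 0.9
```

Run:
```python
from h import *
s,r=state(); x=r.apply([1,0,0]); print(np.arctan2(x[1],x[0]),s["tcp_pos"],s["force"], r.inv().apply(s["force"]))
print("axis in tool", r.inv().apply(np.array([.6106,-.1124,.06])-s["tcp_pos"]))
c=vision.snapshot("scene")[150:300,200:350,::-1]; cv2.imwrite("pics/s3.png",cv2.resize(c,None,fx=3.5,fy=3.5))
```

```text
2.638732168002507 [ 0.56278152 -0.24607544  0.05949364] [ 1.15430056 -0.50946621 -0.31392842] [-1.2563325   0.10996119  0.3163129 ]
axis in tool [ 0.02252279  0.14017267 -0.00057731]
```

View pics/s3.png

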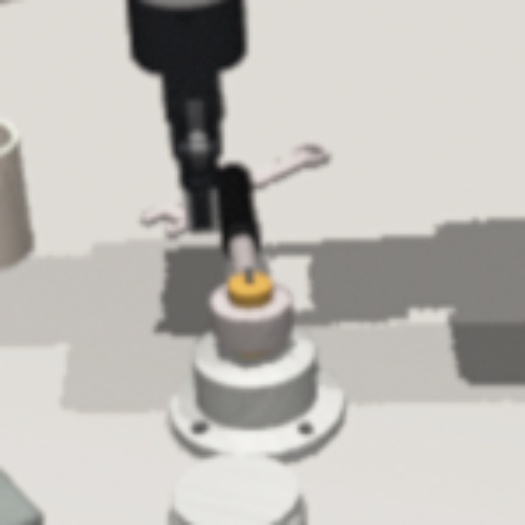

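The closed fingers touch the side of the grip at picture (205,200). I'll push along the arc.

Emit:
drive_tool --deltas '[[[8.4,-1.1,0,0.06],[16.9,-1.7,0,0.12],[25.4,-1.9,0,0.18],[33.9,-1.5,0,0.24],[42.4,-0.5,0,0.3]]]'

```text
t: 11.68
tcp_pos: [0.5285, -0.2287, 0.0603]
tool_rot: [0.392, 0.92, -0.001, 0.005]
force: [4.6, -4.2, -1.4]
finger_gap: 0.002
gripper_force: 2.8
```

```bash
cat > st.py <<'E'
from h import *
s,r=state(); x=r.apply([1,0,0]); a=r.inv().apply(np.array([.6106,-.1124,.06])-s["tcp_pos"])
ph=np.arctan2(x[1],x[0]); print("t",s["t"],"turned",round(2.639-ph,3),"axis in tool",a.round(4),"F tool",r.inv().apply(s["force"]).round(1))
E
python3 st.py
```

```text
t 11.6833 turned 0.303 axis in tool [0.027  0.1397 0.0003] F tool [-6.2  0.4  1.4]
```

Emit:
drive_tool --deltas '[[[8.4,-1.1,0,0.06],[16.9,-1.7,0,0.12],[25.4,-1.9,0,0.18],[33.9,-1.5,0,0.24],[42.4,-0.5,0,0.3]]]'

```text
t: 12.1
tcp_pos: [0.4978, -0.1992, 0.0602]
tool_rot: [0.525, 0.851, -0.001, 0.005]
force: [1.9, -7.7, -1.4]
finger_gap: -0.003
gripper_force: 3.8
```

```bash
python3 st.py
```

```text
t 12.1 turned 0.602 axis in tool [0.0268 0.1397 0.0003] F tool [-7.7 -1.8  1.5]
```

Emit:
drive_tool --deltas '[[[8.4,-1.1,0,0.06],[16.9,-1.7,0,0.12],[25.4,-1.9,0,0.18],[33.9,-1.5,0,0.24],[42.4,-0.5,0,0.3]]]'

```text
t: 12.52
tcp_pos: [0.4766, -0.1604, 0.0598]
tool_rot: [0.646, 0.763, -0.001, 0.002]
force: [-2.5, -6.9, 0.4]
finger_gap: 0.001
gripper_force: 3.7
```

```bash
python3 st.py
```

```text
t 12.5167 turned 0.902 axis in tool [ 2.510e-02  1.401e-01 -1.000e-04] F tool [-6.4 -3.6 -0.4]
```

Emit:
drive_tool --deltas '[[[5.6,-0.8,0,0.04],[11.3,-1.4,0,0.08],[16.9,-1.7,0,0.12],[22.6,-1.9,0,0.16],[28.3,-1.8,0,0.2]]]'

```text
t: 12.93
tcp_pos: [0.4694, -0.1321, 0.0596]
tool_rot: [0.718, 0.696, -0.001, 0.001]
force: [-1.1, -7.2, -0.6]
finger_gap: -0.0
gripper_force: 3.6
```

Emit:
drive_tool --deltas '[[[2.8,-0.4,0,0.02],[5.6,-0.8,0,0.04],[8.4,-1.1,0,0.06],[11.3,-1.4,0,0.08],[11.3,-1.4,0,0.08]]]'

```text
t: 13.35
tcp_pos: [0.4682, -0.1197, 0.0595]
tool_rot: [0.745, 0.667, -0.0, 0.001]
force: [-0.9, -4.3, 0.3]
finger_gap: 0.0
gripper_force: 2.3
```

```bash
python3 st.py
```

```text
t 13.35 turned 1.18 axis in tool [ 0.0231  0.1407 -0.0005] F tool [-4.4 -0.5 -0.3]
```

Emit:
drive_tool --deltas '[[[2.8,-0.4,0,0.02],[5.6,-0.8,0,0.04],[8.4,-1.1,0,0.06],[11.3,-1.4,0,0.08],[11.3,-1.4,0,0.08]]]'

```text
t: 13.77
tcp_pos: [0.468, -0.108, 0.0594]
tool_rot: [0.772, 0.636, -0.0, 0.0]
force: [-0.6, -2.8, 0.2]
finger_gap: 0.0
gripper_force: 1.9
```

Emit:
drive_tool --deltas '[[[2.8,-0.4,0,0.02],[5.6,-0.8,0,0.04],[8.4,-1.1,0,0.06],[11.3,-1.4,0,0.08],[11.3,-1.4,0,0.08]]]'

```text
t: 14.18
tcp_pos: [0.4687, -0.0964, 0.0594]
tool_rot: [0.796, 0.605, -0.0, 0.0]
force: [-1.2, -3.9, -0.2]
finger_gap: -0.0
gripper_force: 1.7
```

Emit:
drive_tool --deltas '[[[2.8,-0.4,0,0.02],[5.6,-0.8,0,0.04],[8.4,-1.1,0,0.06],[11.3,-1.4,0,0.08],[11.3,-1.4,0,0.08]]]'

```text
t: 14.6
tcp_pos: [0.4703, -0.0851, 0.0593]
tool_rot: [0.82, 0.573, -0.0, 0.0]
force: [-1.1, -3.9, -0.8]
finger_gap: -0.0
gripper_force: 1.6
```

Emit:
drive_tool --deltas '[[[2.8,-0.4,0,0.02],[5.6,-0.8,0,0.04],[8.4,-1.1,0,0.06],[11.3,-1.4,0,0.08],[11.3,-1.4,0,0.08]]]'

```text
t: 15.02
tcp_pos: [0.4729, -0.0739, 0.0593]
tool_rot: [0.842, 0.539, -0.0, -0.0]
force: [0.0, -4.0, -0.4]
finger_gap: -0.004
gripper_force: 1.6
```

Emit:
drive_tool --deltas '[[[2.8,-0.4,0,0.02],[5.6,-0.8,0,0.04],[8.4,-1.1,0,0.06],[11.3,-1.4,0,0.08],[11.3,-1.4,0,0.08]]]'

```text
t: 15.43
tcp_pos: [0.4763, -0.063, 0.0593]
tool_rot: [0.863, 0.505, -0.0, -0.0]
force: [-0.8, -2.8, -0.1]
finger_gap: -0.004
gripper_force: 1.6
```

```bash
python3 st.py
```

```text
t 15.4333 turned 1.579 axis in tool [ 0.0226  0.1413 -0.0007] F tool [-2.8  0.7  0.1]
```

Emit:
drive_tool --deltas '[[[2.8,-0.4,0,0.02],[5.6,-0.8,0,0.04],[8.4,-1.1,0,0.06],[11.3,-1.4,0,0.08],[11.3,-1.4,0,0.08]]]'

```text
t: 15.85
tcp_pos: [0.4805, -0.0525, 0.0593]
tool_rot: [0.882, 0.471, -0.0, -0.0]
force: [-1.8, -4.7, 0.3]
finger_gap: 0.0
gripper_force: 2.1
```

Emit:
drive_tool --deltas '[[[2.8,-0.4,0,0.02],[5.6,-0.8,0,0.04],[8.4,-1.1,0,0.06],[11.3,-1.4,0,0.08],[11.3,-1.4,0,0.08]]]'

```text
t: 16.27
tcp_pos: [0.4846, -0.0437, 0.0592]
tool_rot: [0.9, 0.436, -0.002, 0.0]
force: [-4.1, -13.5, -0.4]
finger_gap: 0.002
gripper_force: 6.4
```

Seated, and the force is climbing. I'll switch to small steps.

Emit:
drive_tool --deltas '[[[1.4,-0.2,0,0.01],[2.8,-0.4,0,0.02],[2.8,-0.4,0,0.02]]]'

```text
t: 16.52
tcp_pos: [0.4859, -0.0413, 0.0592]
tool_rot: [0.904, 0.427, -0.002, 0.0]
force: [-3.9, -11.5, 0.2]
finger_gap: -0.001
gripper_force: 5.9
```

```bash
python3 st.py
```

```text
t 16.5167 turned 1.757 axis in tool [ 0.0244  0.1414 -0.0011] F tool [-11.4   4.3  -0.2]
```

Emit:
drive_tool --deltas '[[[1.4,-0.2,0,0.01],[2.8,-0.4,0,0.02],[2.8,-0.4,0,0.02]]]'

```text
t: 16.77
tcp_pos: [0.4877, -0.0384, 0.0592]
tool_rot: [0.909, 0.417, -0.001, -0.0]
force: [-3.1, -6.7, 0.3]
finger_gap: 0.002
gripper_force: 3.8
```

Emit:
drive_tool --deltas '[[[0.7,-0.1,0,0.005],[1.4,-0.2,0,0.01],[1.4,-0.2,0,0.01]]]'

```text
t: 17.02
tcp_pos: [0.4889, -0.0365, 0.0592]
tool_rot: [0.911, 0.412, -0.0, -0.0]
force: [-1.5, -3.5, 0.0]
finger_gap: -0.003
gripper_force: 1.8
```

```bash
python3 st.py
```

```text
t 17.0167 turned 1.789 axis in tool [ 0.0233  0.1415 -0.0009] F tool [-3.6  1.2 -0. ]
```

Emit:
drive_tool --deltas '[[[0.7,-0.1,0,0.005],[1.4,-0.2,0,0.01],[1.4,-0.2,0,0.01]]]'

```text
t: 17.27
tcp_pos: [0.4903, -0.0344, 0.0593]
tool_rot: [0.913, 0.407, 0.0, -0.0]
force: [-0.0, -0.2, -0.2]
finger_gap: 0.003
gripper_force: 0.0
```

```bash
python3 st.py
python3 - <<'E'
from h import *
c=vision.snapshot("scene")[150:300,200:350,::-1]; cv2.imwrite("pics/s4.png",cv2.resize(c,None,fx=3.5,fy=3.5))
E
```

```text
t 17.2667 turned 1.801 axis in tool [ 0.0225  0.1416 -0.0007] F tool [-0.2  0.1  0.2]
```

View pics/s4.png

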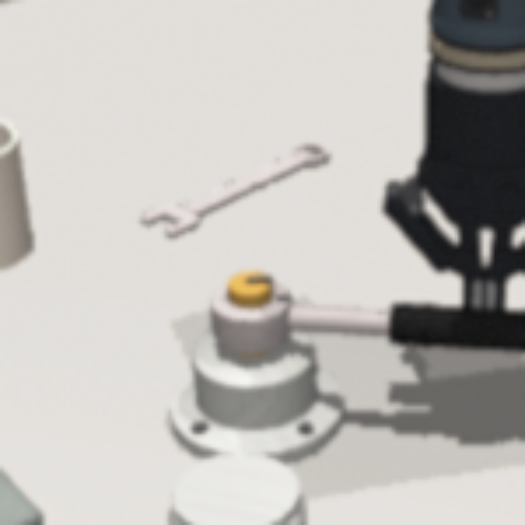

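The force has gone. The fingers stand behind the grip at picture (485,290), and I need to check that the lever has actually jumped ahead.

Run:
```python
from h import *
for k in range(3): I=vision.snapshot("scene")
I=I[:,:,::-1]; cv2.imwrite("pics/s5.png",I); s,r=state(); print(s["t"],r.inv().apply(s["force"]).round(1))
g=I.max(2).astype(int); A=np.array([.6106,-.1124])
for dth in(0,.15):
    t=-2.073-1.80-dth; u=np.array([np.cos(t),np.sin(t)]); print(dth,[proj("scene",[*(A+k*u),.076]).round(1).tolist() for k in(.03,.085,.185)])
# shank edges: bright shank between head and grip; grip dark columns
for c in (290,297,304): print(c,(g[225:262,c]).tolist())
for c in (316,322,328,352,358,364): print(c,np.flatnonzero(g[225:275,c]<60)+225)
```

```text
17.4667 [ 0.3 -0.7  0.6]
0 [[285.1, 239.2], [310.8, 240.2], [358.0, 241.9]]
0.15 [[284.6, 240.3], [309.9, 243.4], [357.1, 249.1]]
290 [225, 225, 225, 225, 225, 226, 226, 225, 225, 225, 225, 223, 214, 200, 204, 214, 211, 196, 174, 145, 129, 155, 185, 195, 185, 175, 172, 163, 155, 135, 124, 137, 154, 158, 150, 143, 142]
297 [225, 225, 225, 225, 225, 225, 226, 225, 225, 225, 225, 225, 226, 224, 218, 213, 216, 211, 195, 173, 143, 130, 161, 190, 200, 201, 201, 201, 201, 202, 201, 201, 202, 201, 202, 199, 200]
304 [226, 226, 225, 225, 225, 226, 225, 225, 226, 225, 226, 225, 225, 225, 223, 212, 209, 216, 211, 195, 172, 144, 131, 160, 190, 201, 201, 201, 202, 200, 202, 202, 201, 202, 201, 201, 201]
316 [241 242 243 244 245 246 247 248 249 250 251]
322 [242 243 244 245 246 247 248 249 250 251 252]
328 [225 243 244 245 246 247 248 249 250 251 252 253]
352 [225 226 246 247 248 249 250 251 252 253 254 255 256 257]
358 []
364 []
```

The shank and grip slope in the scene view, with the centre at (316,246) and (352,251.5). That puts the lever roughly 0.15–0.2 rad ahead of the contact angle, so it has clicked once and lies clear of the fingers. Now I'll retreat.

Emit:
drive_tool --deltas '[[[-8,0,0,0],[-20,0,0,0],[-35,0,0,0],[-45,0,0,0],[-45,0,-20,0]]]'

```text
t: 17.88
tcp_pos: [0.456, -0.0692, 0.0771]
tool_rot: [0.914, 0.406, -0.003, -0.003]
force: [0.4, 0.2, -0.4]
finger_gap: -0.001
gripper_force: 0.0
```

Emit:
drive_tool --deltas '[[[0,0,-30,0],[0,0,-60,0],[0,0,-90,0],[0,0,-120,0],[0,0,-120,0]]]'

```text
t: 18.3
tcp_pos: [0.4627, -0.0703, 0.2042]
tool_rot: [0.913, 0.407, 0.004, 0.004]
force: [0.2, -0.3, 0.1]
finger_gap: -0.001
gripper_force: 0.0
```

Run:
```python
from h import *
I=vision.snapshot("scene")[:,:,::-1]; cv2.imwrite("pics/s6.png",I); s,r=state(); print(s["t"],s["force"].round(1),s["tcp_pos"],s["qd"].round(3))
g=I.max(2).astype(int)
P=[]
for c in (318,326,334,342,350): y=np.flatnonzero(g[232:275,c]<60)+232; P.append([c,y.mean()])
print(P); w=np.array([onz("scene",p,.076) for p in P]); d=w[-1]-w[0]; a=np.arctan2(d[1],d[0]); m=w.mean(0)[:2]-[.6106,-.1124]
print("lever turned",-2.073-(a-2*np.pi), -2.073-(np.arctan2(m[1],m[0])-2*np.pi))
```

```text
18.35 [-0.8 -0.  -1.3] [ 0.46144688 -0.06982763  0.20201085] [ 0.001  0.057  0.054 -0.    -0.019  0.002]
[[318, np.float64(245.0)], [326, np.float64(246.5)], [334, np.float64(247.5)], [342, np.float64(248.5)], [350, np.float64(249.5)]]
lever turned 1.9842685948440502 1.9801114333578913
```

View pics/s6.png

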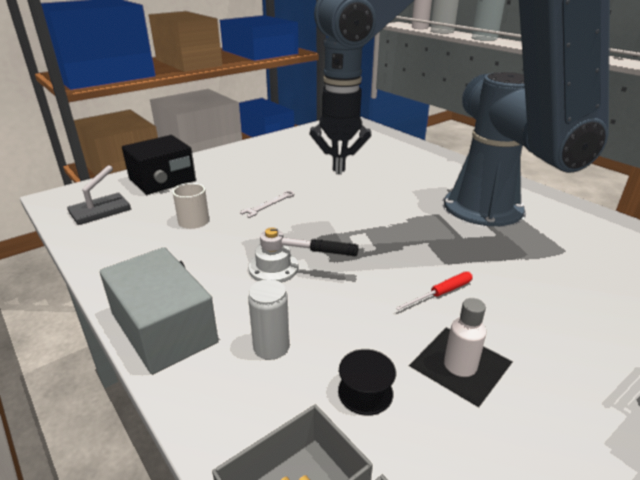

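The lever points left, with its grip at (335,247), and sits 1.98 rad round against 1.80 rad at release: one click. The bottle is upright on the mat at (464,345), and nothing else has moved.

```bash
python3 -c "
from station import manip; print(manip.sign_off())"
```

```text
the job is handed in; nothing more can be done
None
```

The bottle stands upright on the mat, and the wrench was pushed clockwise without gripping it until it clicked once and was left there; I handed the job in at about 18 s with the arm clear (no verdict came back).

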